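Dock the wooden filing block on the bench mount and clamp it

TASK

Slide the carriage with the wooden block into the dovetail mount from its open, flared end until it is fully home against the end stop, and let go of it. Then tighten the red clamp knob at the side of the mount clockwise as far as it goes. Leave the blue carriage alone.

Things in the scene. Friction and masses are not known exactly. Their poses are not given: they have to be found in the camera images.
- wood_carriage_block (a point): Centre of the wooden block (52 x 36 x 46 mm high, grip across the 36 mm, y) on the loose carriage (0.25 kg), 41 mm above the carriage's underside. Below it a narrow neck and a dovetail foot 60 mm long (x), 62 mm wide at the bottom, 48 at its top, 12 mm high. x runs along the foot, z up; either end may go in first. Fingers have room down to 15 mm above the underside.
- blue_carriage_block (a point): The same point of a second loose carriage of the same shape, with a blue plastic block. A bystander: leave it where it stands.
- mount: Fixed plate; origin on the worktop below the mouth, +x the way in. Its floor, 6 mm up, is an open apron from x = -78 mm: set the foot down with its centre near x = -54. Lips from x = -21 (22 mm high) guide it in (10 mm each side); undercut jaws x = 0 to 62 mm, play 3 mm each side, 5 mm upward. Stop face at x = 62: home is carriage centre at x = 32, y = 0, block centre 47 mm up.
- clamp (a joint): Turn of the red clamp knob (rad) about its vertical axis: 0 loose, grows clockwise seen from above, end stop at 1.4 = tight; starts near 0. Steady friction 0.05 N m; it stays where it is left. It pushes a brass pad through the right jaw against the foot, which shifts the carriage about 3 mm to the left jaw; tightened too early, the pad blocks the channel.
- clamp_grip (a point): Point on the knob's axis at which to grip it, 43 mm above the worktop; at x = 20, y = -80 mm from the mount's origin. The red knob has a bar grip 42 mm long and 14 mm thick, reaching from 20 to 50 mm above the worktop; the bar lies along this point's x axis (parallel to the mount's x when the knob reads 0) and turns with the knob. z is up.

How it is judged:
On the way, in this order (a step that is already met when the one before it is completed fails the run):
1. the wooden carriage is home in the mount while the clamp is still loose (x of wood_carriage_block in the frame of mount between 0.022 and 0.042 m and y of wood_carriage_block in the frame of mount between -0.01 and 0.01 m and z of wood_carriage_block in the frame of mount below 0.055 m and value of joint clamp below 0.5 rad), for 0.2 s.
2. the clamp knob is tightened (value of joint clamp above 1.1 rad), for 0.2 s.
At the end, for the whole second after the job is handed in: The wooden carriage sits upright and in line in the channel (10 degrees), its centre within 10 mm of fully home and of the channel's middle line, its block's centre under 55 mm above the worktop; the clamp knob is past 1.1 of its 1.4 rad; the blue carriage moved no more than 30 mm (x of wood_carriage_block in the frame of mount between 0.022 and 0.042 m and y of wood_carriage_block in the frame of mount between -0.01 and 0.01 m and z of wood_carriage_block in the frame of mount below 0.055 m and angle between the x axis of wood_carriage_block and the x axis of mount, either way round below 0.17 rad and angle between wood_carriage_block's own z axis and vertical below 0.17 rad and value of joint clamp above 1.1 rad); the robot touches nothing.
It fails at once if the blue carriage is moved more than 30 mm (distance of blue_carriage_block from where it was at the start of the episode above 0.03 m).
It also fails if it takes over 54 s, if anything falls off the work surface, if the arm or the gripper's body presses on something with over 40 N, if the wrist force passes 120 N, or if a joint passes its speed limit or range.

ROBOT

A 6-joint arm with a two-finger parallel gripper is mounted at the origin on a cart in front of the work surface, level with it; the furniture and walls round the work are solid. World frame = base frame: x ahead of the robot, y to its left, z up, the work surface at z = 0. Lengths are in m, angles in rad, forces in N, time in s.
With the tool pointing down it reaches from about 0.275 to 1 m from the base axis. Payload 8.4 kg.
Tool frame: the origin (TCP) lies at the very end of the fingers, on their centre line; the grasp point (between the pads) lies 19 mm behind it; z points along the fingers, y is the line along which they close (so a half turn about z gives the same grasp; the last joint's range is limited). The gripper opens to 85 mm and grips with 20 to 120 N. Pads are 22 mm wide; open, the fingers measure 114 mm over their backs; the gripper's body (76 mm by 85 mm) begins 54 mm behind the grasp point. The pads swing forward as they close: fully open they stand 13 mm farther back than shut.
Start: joints at [-1.278, 0.353, 1.633, -0, 1.155, -0.002], TCP at [0.182, -0.598, 0.231] pointing down, gripper open.
Joint ranges: [-2.63, 2.63], [-0.92, 2.1], [0.06, 2.66], [-1.3, 4.44], [0, 2.69], [-3.02, 3.02]. Speed limits (rad/s): [2.22, 2.22, 2.79, 3.14, 3.14, 3.14].

INTERFACE

Orientations are given as a unit quaternion [w, x, y, z].
In Python, from cell import get_state, cams, robot gives the robot as it stands. The module is installed in compiled form; this text tells all that it offers.
- The arm moves only by the tool servo_tool, never from a script. Its argument "motion" is a list of rows, each a list of 7 numbers: the turn, a rotation vector about the world's x, y, z in rad, then the shift along the world's x, y, z in mm, then the closure, from 0 (fully open) to 1 (shut). In form: [[wx, wy, wz, tx, ty, tz, hand], ...]. A call has 1 to 10 rows; each row is the pose to reach, as a shift and turn from the pose commanded when the call began; what a row does not reach only later rows make up. A row lasts 1/8 s, in which the tool goes at most 62.5 mm and 10.7 degrees, less where a joint would pass 70% of its speed; a pose out of reach is approached as far as the arm can. A call with a gripper value outside its range is refused whole. The fingers move at their own pace and stop on an object; the grip force is fixed at half the most. Time passes only in rows, so rows that repeat a pose let the fingers close. It gives the time, the measured TCP pose, the force, the opening and the grip force at its end, in the units of the state.
- get_state(): the state, without advancing time (a new reading comes with each control period).
- cams.get_image(name): name is "scene" or "top"; returns (picture, depth): 480x640x3 uint8, blue, green, red; 480x640 float32, m along the optical axis (not along the pixel's ray), 0 where there is no reading.
- cams.camera_model(name): a dict with "fx", "fy", "cx", "cy" (pixels), "pose" (4x4, takes a point from camera to world coordinates). Camera axes: x right, y down, z forward; pixel columns grow to the right and rows downward; lengths in m; the calibration is good to about 2 mm. A picture is of the moment at which its call begins. camera_model takes no time and is no camera call.
- robot.hand_in(): hands the job in; it is judged then, once.
The state is a dict: "time": time; "joint_pos": joint angles; "dq": joint speeds; "effort": joint torques, N m; "tool_pos": TCP position; "ee_rot": TCP orientation; "contact_force": force on the tool from outside, world axes, zero at the start; "wrist_torque": the same for the moment, N m; "finger_gap": finger opening in m; "grasp_force": force on a finger pad.
Only numpy, scipy, OpenCV 4.12 (cv2) and the standard library are available. Lean on these libraries where they do the work, as an engineer would, in place of code of your own. Each camera call takes 0.05 s, during which the arm holds its last target. There are 200 camera calls.

## Working session

There is one attempt and no reset: what is moved stays moved. The work goes in short steps, Python scripts to look and compute and a tool call to move; the robot and the scene stay as the last step left them, time stands still between calls to the robot, and variables do not carry over. Pictures are saved under pics/ and viewed, at most 10 in all, crops included, and the job is handed in when it is done.

Besides the shell and the picture viewer there is one more tool, called in YAML: its name, and indented under it one key for each argument. servo_tool: Moves the arm, as the interface text tells. Its arguments: {"type":"object","properties":{"motion":{"type":"array"}},"required":["motion"]}

```bash
mkdir -p pics
cat > h.py <<'E'
import numpy as np, cv2
from cell import get_state, cams, robot
def grab(n):
    im,d=cams.get_image(n); m=cams.camera_model(n); return im,d,m
def cloud(d,m):
    v,u=np.mgrid[:480,:640]; p=np.stack([(u-m['cx'])/m['fx']*d,(v-m['cy'])/m['fy']*d,d],-1)
    P=np.array(m['pose']); return p@P[:3,:3].T+P[:3,3]
E
python3 - <<'E'
from h import *
for n in ('scene','top'):
    im,d,m=grab(n); cv2.imwrite(f'pics/{n}1.png',im); np.savez(f'{n}1.npz',im=im,d=d); print(n,m['fx'],np.round(m['pose'],3).tolist())
s=get_state(); print(s)
E
```

```text
scene 528.2166733050444 [[0.564, -0.376, 0.735, -0.173], [-0.825, -0.239, 0.512, -0.65], [-0.017, -0.895, -0.445, 0.434], [0.0, 0.0, 0.0, 1.0]]
top 604.0625906134885 [[-0.028, -0.99, 0.138, 0.354], [-1.0, 0.028, 0.0, -0.199], [-0.004, -0.138, -0.99, 0.918], [0.0, 0.0, 0.0, 1.0]]
{'time': 0.1, 'joint_pos': array([-1.27839498e+00,  3.53590887e-01,  1.63405679e+00,  5.03660409e-06,
        1.15520937e+00, -2.36670196e-03]), 'dq': array([-0.00078418, -0.00071722, -0.00252877,  0.00137586, -0.0001208 ,
       -0.00157811]), 'effort': array([ 1.54629101e-04, -6.06355906e+01, -3.42817926e+01, -5.08963069e-05,
        3.97556156e-03, -2.78687239e-06]), 'tool_pos': array([ 0.18147128, -0.59762556,  0.23063054]), 'ee_rot': array([-6.25892362e-04,  9.89158572e-01,  1.46849988e-01, -8.90791653e-05]), 'contact_force': array([ 0.31035396, -0.04146276,  0.46600652]), 'wrist_torque': array([ 0.02799636, -0.00262648, -0.00934345]), 'grasp_force': 0.0, 'finger_gap': 0.0854792772413971}
```

View pics/scene1.png

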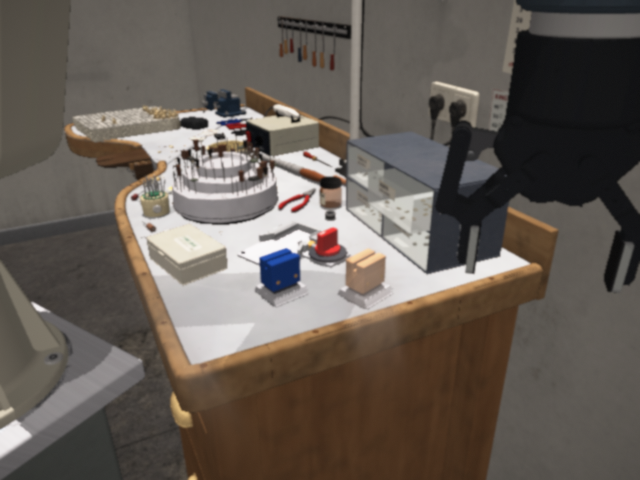

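View pics/top1.png

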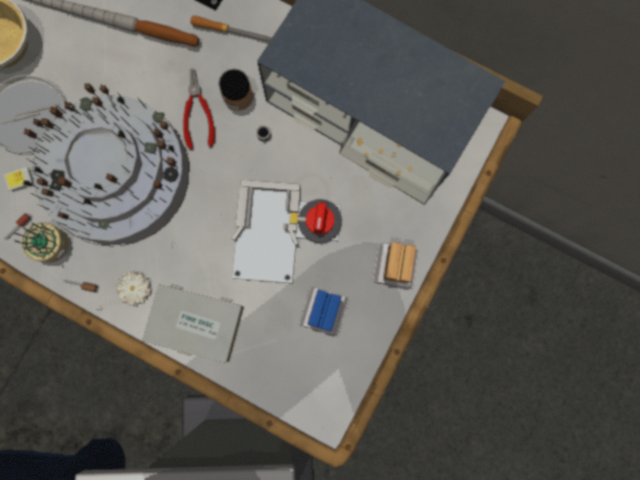

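The top view (image up is about world +x, left is +y) shows the mount at about (267,230) with its mouth facing down, towards the robot. The red knob is at (320,218), the wooden block at (400,262) and the blue block at (324,310). Next I measure them.

```bash
cat >> h.py <<'E'
def rays(uv,m,z):
    uv=np.atleast_2d(np.asarray(uv,float)); P=np.array(m['pose'])
    r=np.c_[(uv[:,0]-m['cx'])/m['fx'],(uv[:,1]-m['cy'])/m['fy'],np.ones(len(uv))]@P[:3,:3].T
    return P[:3,3]+r*((z-P[2,3])/r[:,2])[:,None]
def rect(P):
    (c,s,a)=cv2.minAreaRect((P[:,:2]*1000).astype(np.float32)); 
    if s[0]<s[1]: a+=90; s=s[::-1]
    return np.round(c,1),np.round(s,1),round((a+90)%180-90,1)
def hsvmask(im,lo,hi):
    return cv2.inRange(cv2.cvtColor(im,cv2.COLOR_BGR2HSV),lo,hi)>0
E
python3 - <<'E'
from h import *
f=np.load('top1.npz'); im,d=f['im'],f['d']; m=cams.camera_model('top'); C=cloud(d,m)
box=lambda a,b,c,e:(lambda M:(M.__setitem__((slice(b,e),slice(a,c)),True),M)[1])(np.zeros((480,640),bool))
for n,lo,hi,b,zr in [('wood',(5,80,100),(25,255,255),(370,225,430,295),(.055,.075)),('blue',(100,120,40),(130,255,255),(295,280,350,340),(.055,.075)),('red',(0,150,80),(8,255,255),(295,190,345,245),(.04,.06))]:
    M=hsvmask(im,lo,hi)&box(*b); z=C[M][:,2]; print(n,M.sum(),np.percentile(z,[5,50,95]).round(4))
    T=M&(C[...,2]>zr[0])&(C[...,2]<zr[1]); v,u=np.nonzero(T); print(rect(C[T]), rect(rays(np.c_[u,v],m,np.median(C[T][:,2]))))
# mount heights
M=box(225,170,305,290); 
for a,b in [(.003,.010),(.017,.027),(.027,.05)]:
    T=M&(C[...,2]>a)&(C[...,2]<b); print(a,T.sum(),rect(C[T]), np.median(C[T][:,2]))
cv2.imwrite('pics/mt.png',cv2.resize(im[165:345,220:430],None,fx=3.3,fy=3.3,interpolation=cv2.INTER_CUBIC))
E
```

```text
wood 1079 [0.0046 0.0627 0.0657]
(array([ 442.1, -321.5]), array([52. , 36.6]), -11.3) (array([ 441.8, -320.9]), array([52.3, 36.6]), -11.5)
blue 836 [0.0512 0.0631 0.0657]
(array([ 376., -211.]), array([49.8, 33.5]), -18.3) (array([ 376., -211.]), array([49.8, 33.4]), -18.4)
red 622 [0.0169 0.0208 0.0512]
(array([ 513.7, -207.9]), array([41.2, 13.9]), -9.9) (array([ 513.1, -207.8]), array([42.2, 13.8]), -9.7)
0.003 4427 (array([ 504.9, -123.8]), array([183.4, 121.1]), -1.5) 0.00577804822486816
0.017 1317 (array([ 528.4, -128.8]), array([99.7, 92.8]), 83.7) 0.019666590308315746
0.027 0 (array([0., 0.]), array([0., 0.]), 0.0) nan
  return _methods._mean(a, axis=axis, dtype=dtype,
  ret = ret.dtype.type(ret / rcount)
```

View pics/mt.png

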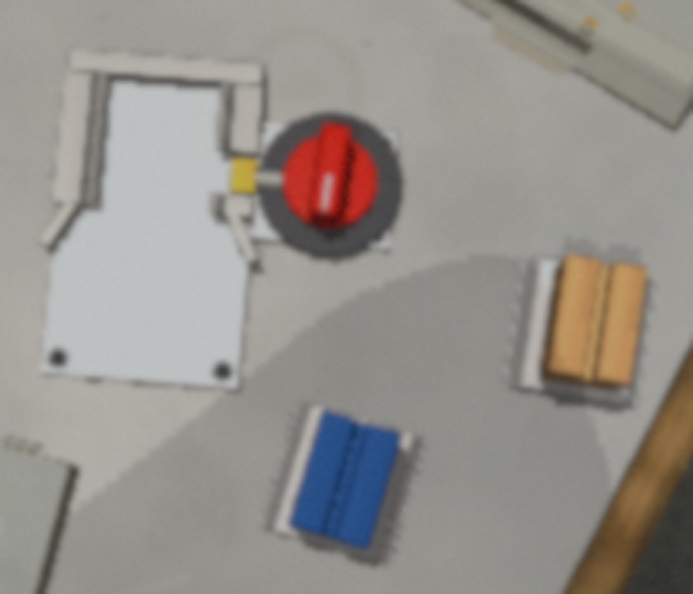

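The crop shows the mount with its mouth at the bottom. The apron corners are at crop (42,375) and (240,388), the holes at (58,357) and (222,371), and the outer back corners at (73,52) and (263,66). The lips are at about y=240 and the knob is at (330,180).

Run:
```python
from h import *
f=np.load('top1.npz'); im,d=f['im'],f['d']; m=cams.camera_model('top'); C=cloud(d,m)
cr=lambda p:np.array(p)/3.3+[220,165]
for n,p,z in [('apron',[(42,375),(240,388)],.006),('holes',[(58,357),(222,371)],.006),('back',[(73,52),(263,66)],.022),('floortop',[(110,82),(222,85)],.006),('lips',[(46,243),(255,264)],.022),('jawleft',[(72,65),(57,203)],.022)]:
    P=rays(cr(p),m,z)*1000; q=P[1]-P[0]; print(n,P[:,:2].round(1).tolist(),'mid',P.mean(0)[:2].round(1),'L',np.hypot(*q[:2]).round(1),'perp ang',np.degrees(np.arctan2(q[0],-q[1])).round(1)) # yaw of +x if q is along -y
# raised walls
M=np.zeros((480,640),bool); M[170:250,225:303]=1
T=(M&(C[...,2]>.013)&(C[...,2]<.03)&~hsvmask(im,(15,100,80),(35,255,255))); P=C[T]; print(np.percentile(P[:,2],[10,50,90]))
# bare floor rect: bright
v,u=np.nonzero(M); 
T=M&(C[...,2]>.003)&(C[...,2]<.009)
print(get_state()['time'])
```

```text
apron [[428.6, -74.6], [420.1, -165.2]] mid [ 424.3 -119.9] L 91.0 perp ang -5.3
holes [[436.7, -82.0], [428.1, -157.1]] mid [ 432.4 -119.5] L 75.6 perp ang -6.5
back [[575.9, -92.4], [566.8, -179.7]] mid [ 571.3 -136. ] L 87.8 perp ang -5.9
floortop [[564.9, -107.6], [562.0, -160.0]] mid [ 563.5 -133.8] L 52.4 perp ang -3.2
lips [[487.3, -79.1], [475.0, -173.8]] mid [ 481.2 -126.5] L 95.5 perp ang -7.4
jawleft [[569.7, -91.8], [505.6, -84.3]] mid [537.7 -88.1] L 64.6 perp ang -96.7
[0.01676923 0.01942636 0.02165947]
0.1
```

Mount: origin about (502, -127.5) mm, yaw about -6.2°. The predicted knob position agrees with the measured one to 2 mm. Wood: (442, -321), yaw -11.4°. Now I move above the wooden block.

servo_tool:
  motion:
    - [0, 0, -0.15, 60, 64, -20, 0]
    - [0, 0, -0.3, 120, 128, -40, 0]
    - [0, 0, -0.45, 180, 192, -70, 0]
    - [0, 0, -0.494, 225, 239, -90, 0]
    - [0, 0, -0.494, 260, 276, -110, 0]
    - [0, 0, -0.494, 260, 276, -110, 0]
    - [0, 0, -0.494, 260, 276, -110, 0]
    - [0, 0, -0.494, 260, 276, -110, 0]

```text
time: 1.1
tool_pos: [0.4418, -0.3212, 0.1208]
ee_rot: [-0.0, 0.995, -0.098, -0.001]
contact_force: [-0.7, 0.5, 1.3]
finger_gap: 0.0854
grasp_force: 0.0
```

```bash
cat >> h.py <<'E'
def tool():
    s=get_state(); w,x,y,z=s['ee_rot']; from scipy.spatial.transform import Rotation as R
    M=R.from_quat([x,y,z,w]).as_matrix(); print('t',round(s['time'],2),'tcp',(s['tool_pos']*1000).round(1),'yaw',np.degrees(np.arctan2(M[1,0],M[0,0])).round(1),'tilt',np.degrees(np.arccos(-M[2,2])).round(2),'j',s['joint_pos'].round(2),'F',s['contact_force'].round(1),'gap',round(s['finger_gap']*1000,1),'g',round(s['grasp_force'],1)); return s
E
python3 -c "
from h import *
tool(); im,d,m=grab('scene'); cv2.imwrite('pics/s2.png',im)"
```

```text
t 1.1 tcp [ 441.8 -321.2  120.8] yaw -11.3 tilt 0.07 j [-0.63  0.37  1.9  -0.    0.88  1.14] F [-0.7  0.5  1.3] gap 85.4 g 0.0
```

View pics/s2.png

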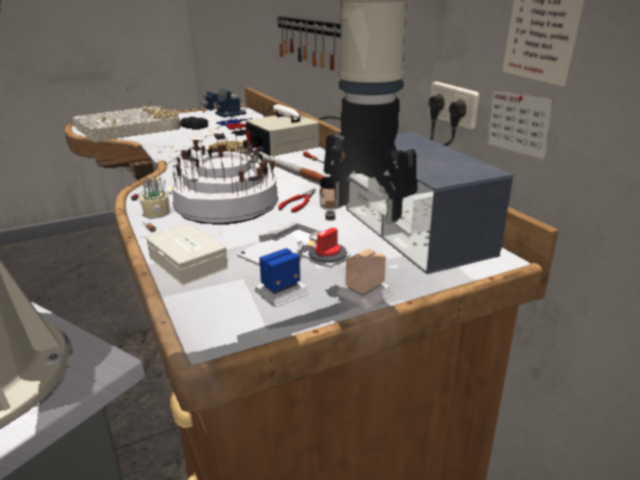

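The gripper, at about (370,190), hangs squarely above the wooden block at (366,270) and clear of the cabinet. I descend and grip.

servo_tool:
  motion:
    - [0, 0, 0, 0, 0, -35, 0]
    - [0, 0, 0, 0, 0, -65, 0]
    - [0, 0, 0, 0, 0, -85, 0]
    - [0, 0, 0, 0, 0, -97, 0]
    - [0, 0, 0, 0, 0, -97, 0.3]
    - [0, 0, 0, 0, 0, -97, 1]
    - [0, 0, 0, 0, 0, -97, 1]
    - [0, 0, 0, 0, 0, -97, 1]
    - [0, 0, 0, 0, 0, -97, 1]
    - [0, 0, 0, 0, 0, -97, 1]

```text
time: 2.4
tool_pos: [0.4422, -0.3226, 0.0253]
ee_rot: [0.001, 0.995, -0.099, 0.001]
contact_force: [-1.0, -1.0, 6.4]
finger_gap: 0.0354
grasp_force: 60.7
```

```bash
python3 -c "
from h import *
tool()"
```

```text
t 2.4 tcp [ 442.2 -322.6   25.3] yaw -11.4 tilt 0.1 j [-0.63  0.52  1.94 -0.    0.68  1.14] F [-1.  -1.   6.4] gap 35.4 g 60.7
```

servo_tool:
  motion:
    - [0, 0, 0, 0, 0, 30, 1]
    - [0, 0, 0, 0, 0, 70, 1]
    - [0, 0, 0, 0, 10, 95, 1]
    - [0, 0, 0.05, 0, 60, 95, 1]
    - [0, 0, 0.091, 3, 110, 95, 1]
    - [0, 0, 0.091, 6, 160, 95, 1]
    - [0, 0, 0.091, 6, 190, 90, 1]
    - [0, 0, 0.091, 6, 201, 70, 1]
    - [0, 0, 0.091, 6, 201, 50, 1]
    - [0, 0, 0.091, 6, 201, 50, 1]

```text
time: 3.65
tool_pos: [0.4465, -0.1205, 0.0734]
ee_rot: [-0.0, 0.999, -0.054, -0.001]
contact_force: [-0.5, -0.6, -2.2]
finger_gap: 0.0353
grasp_force: 60.7
```

Run:
```python
from h import *
tool()
a=[]
for n in('top','scene'):
    im,d,m=grab(n); np.savez(n+'3.npz',im=im,d=d); a.append(im)
t=cv2.resize(a[0][160:300,215:355],(560,560),interpolation=cv2.INTER_CUBIC); s=cv2.resize(a[1][200:320,200:260+0+100],None,fx=1,fy=1)
s=cv2.resize(a[1][200:320,230:350],(560,560))[:, :240*1]
cv2.imwrite('pics/t3.png',t);
```

```text
t 3.65 tcp [ 446.5 -120.5   73.4] yaw -6.2 tilt 0.15 j [-0.27  0.34  2.1   0.    0.71  1.41] F [-0.5 -0.6 -2.2] gap 35.3 g 60.7
```

View pics/t3.png

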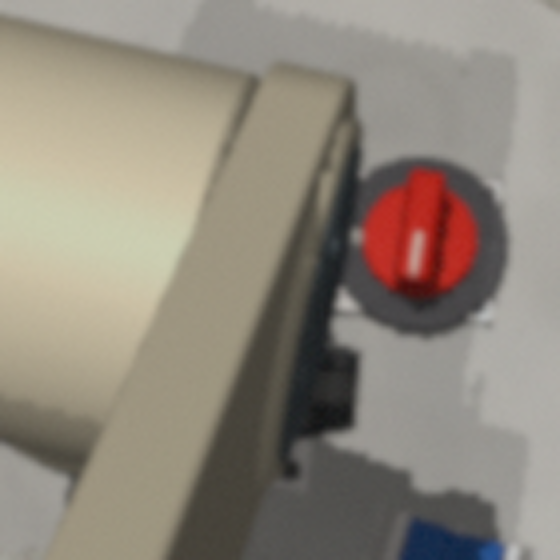

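The top view is blocked by the arm, with only the knob at (420,240) visible. I go on, using force feedback and the scene camera.

servo_tool:
  motion:
    - [0, 0, 0, 1, -1, -20, 1]
    - [0, 0, 0, 1, -1, -35, 1]
    - [0, 0, 0, 1, -1, -40, 1]
    - [0, 0, 0, 1, -1, -40, 1]

```text
time: 4.25
tool_pos: [0.4484, -0.1221, 0.0342]
ee_rot: [-0.0, 0.999, -0.054, -0.0]
contact_force: [0.2, 0.3, -2.2]
finger_gap: 0.0357
grasp_force: 60.8
```

Run:
```python
from h import *
tool()
im,d,m=grab('scene'); np.savez('scene4.npz',im=im,d=d)
cv2.imwrite('pics/s4.png',cv2.resize(im[190:320,220:380],(800,650-50),interpolation=cv2.INTER_CUBIC))
```

```text
t 4.25 tcp [ 448.4 -122.1   34.2] yaw -6.2 tilt 0.03 j [-0.27  0.41  2.11  0.    0.62  1.41] F [ 0.2  0.3 -2.2] gap 35.7 g 60.8
```

View pics/s4.png

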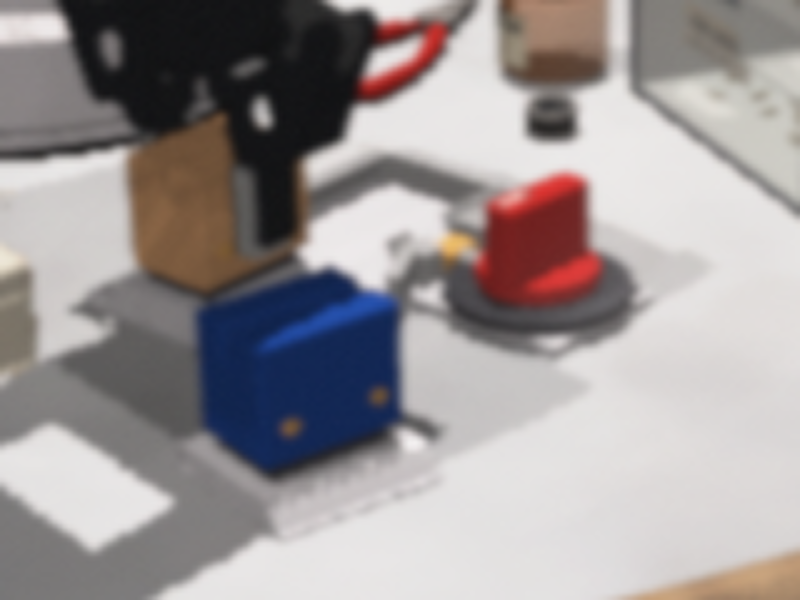

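The wooden block, at crop (215,200), is held level over the apron, with the mouth ahead of it and the knob at (540,240) to the right. I feed it in along the mount axis.

servo_tool:
  motion:
    - [0, 0, 0, 8, -0.9, -1.5, 1]
    - [0, 0, 0, 16, -1.7, -1.5, 1]
    - [0, 0, 0, 24, -2.6, -1.5, 1]
    - [0, 0, 0, 32, -3.5, -1.5, 1]
    - [0, 0, 0, 40, -4.3, -1.5, 1]
    - [0, 0, 0, 40, -4.3, -1.5, 1]

```text
time: 5.05
tool_pos: [0.4894, -0.1264, 0.0328]
ee_rot: [0.0, 0.999, -0.054, 0.0]
contact_force: [-0.1, 0.1, -2.2]
finger_gap: 0.0355
grasp_force: 60.8
```

```bash
python3 -c "
from h import *
print(tool()['wrist_torque'].round(2))"
```

```text
t 5.05 tcp [ 489.4 -126.4   32.8] yaw -6.2 tilt 0.03 j [-0.26  0.46  2.03  0.    0.65  1.42] F [-0.1  0.1 -2.2] gap 35.5 g 60.8
[ 0.04  0.04 -0.  ]
```

servo_tool:
  motion:
    - [0, 0, 0, 7, -0.8, 0, 1]
    - [0, 0, 0, 14, -1.5, 0, 1]
    - [0, 0, 0, 21, -2.3, 0, 1]
    - [0, 0, 0, 28, -3, 0, 1]
    - [0, 0, 0, 35, -3.8, 0, 1]
    - [0, 0, 0, 40, -4.3, 0, 1]
    - [0, 0, 0, 40, -4.3, 0, 1]

```text
time: 5.92
tool_pos: [0.529, -0.1307, 0.0328]
ee_rot: [0.0, 0.999, -0.054, 0.0]
contact_force: [-0.6, 0.1, -2.8]
finger_gap: 0.0358
grasp_force: 60.8
```

```bash
python3 -c "
from h import *
print(tool()['wrist_torque'].round(2))"
```

```text
t 5.92 tcp [ 529.  -130.7   32.8] yaw -6.2 tilt 0.02 j [-0.24  0.5   1.94 -0.    0.7   1.43] F [-0.6  0.1 -2.8] gap 35.8 g 60.8
[ 0.03  0.06 -0.01]
```

Free run so far. Now creep on to the end stop and lower the carriage to the floor.

servo_tool:
  motion:
    - [0, 0, 0, 2, -0.2, -0.7, 1]
    - [0, 0, 0, 4, -0.4, -1.5, 1]
    - [0, 0, 0, 6, -0.6, -1.5, 1]
    - [0, 0, 0, 7, -0.7, -1.5, 1]

```text
time: 6.42
tool_pos: [0.5343, -0.1312, 0.0314]
ee_rot: [-0.0, 0.999, -0.054, -0.001]
contact_force: [-9.0, 0.0, 10.2]
finger_gap: 0.0357
grasp_force: 62.2
```

```bash
python3 -c "
from h import *
print(tool()['wrist_torque'].round(2))"
```

```text
t 6.42 tcp [ 534.3 -131.2   31.4] yaw -6.2 tilt 0.16 j [-0.24  0.51  1.93 -0.    0.7   1.44] F [-9.   0.  10.2] gap 35.7 g 62.2
[-0.13  1.38 -0.09]
```

Contact at the stop: -9 N in x, at x=534 against an expected 533.7. I let go and rise.

servo_tool:
  motion:
    - [0, 0, 0, 0, 0, 0, 0.3]
    - [0, 0, 0, 0, 0, 0, 0.3]
    - [0, 0, 0, 0, 0, 0, 0.3]
    - [0, 0, 0, 0, 0, 15, 0.3]
    - [0, 0, 0, 0, 0, 45, 0.3]
    - [0, 0, 0, 0, 0, 85, 0.3]
    - [0, 0, 0, -50, -60, 85, 0.3]
    - [0, 0, 0, -100, -110, 85, 0.3]
    - [0, 0, 0, -130, -150, 85, 0.3]
    - [0, 0, 0, -130, -150, 85, 0.3]

```text
time: 7.68
tool_pos: [0.4036, -0.2836, 0.1173]
ee_rot: [0.0, 0.998, -0.056, 0.0]
contact_force: [0.5, 0.7, -0.1]
finger_gap: 0.06
grasp_force: 0.0
```

Run:
```python
from h import *
tool()
im,d,m=grab('top'); C=cloud(d,m); np.savez('top5.npz',im=im,d=d)
B=np.zeros((480,640),bool); B[150:300,220:350]=1
for n,lo,hi,zr in [('wood',(5,80,100),(25,255,255),(.055,.09)),('red',(0,150,80),(8,255,255),(.04,.06))]:
    T=B&hsvmask(im,lo,hi)&(C[...,2]>zr[0])&(C[...,2]<zr[1]); 
    if T.sum()>20: print(n,T.sum(),rect(C[T]),np.median(C[T][:,2]))
cv2.imwrite('pics/t5.png',cv2.resize(im[150:300,215:365],(600,600),interpolation=cv2.INTER_CUBIC))
```

```text
t 7.67 tcp [ 403.6 -283.6  117.3] yaw -6.4 tilt 0.06 j [-0.62  0.3   2.01 -0.    0.83  1.07] F [ 0.5  0.7 -0.1] gap 60.0 g 0.0
wood 893 (array([ 533.9, -130.4]), array([51.8, 36. ]), -5.8) 0.06915200010147893
red 229 (array([ 513.6, -207.9]), array([41.8, 14. ]), -10.0) 0.04897225078238798
```

View pics/t5.png

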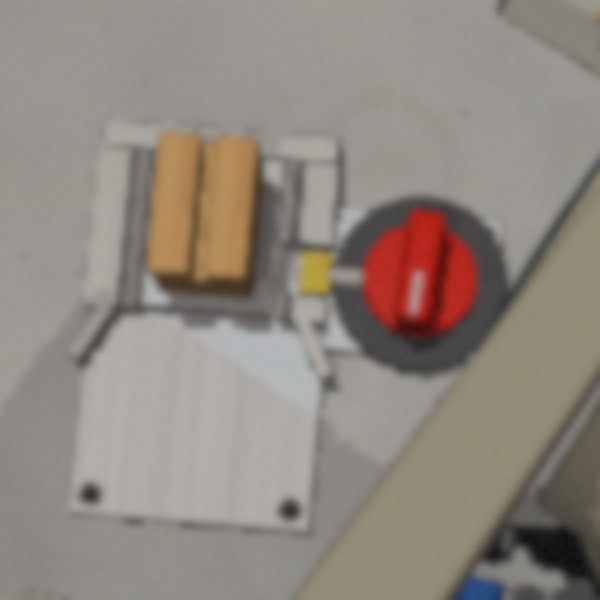

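The carriage is home: block at (533.9, -130.4) with its top at 69 mm, in line with the mount. The knob is still loose at (513.5, -208), -10°. Next I grip the knob.

servo_tool:
  motion:
    - [0, 0, -0.06, 55, 38, 0, 0.5]
    - [0, 0, -0.06, 100, 70, 0, 0.5]
    - [0, 0, -0.06, 110, 75.5, 0, 0.5]
    - [0, 0, -0.06, 110, 75.5, -30, 0.5]
    - [0, 0, -0.06, 110, 75.5, -65, 0.5]
    - [0, 0, -0.06, 110, 75.5, -85, 0.5]
    - [0, 0, -0.06, 110, 75.5, -91, 0.5]
    - [0, 0, -0.06, 110, 75.5, -91, 1]
    - [0, 0, -0.06, 110, 75.5, -91, 1]
    - [0, 0, -0.06, 110, 75.5, -91, 1]

```text
time: 8.98
tool_pos: [0.5157, -0.2085, 0.0264]
ee_rot: [0.002, 0.997, -0.083, 0.001]
contact_force: [-5.3, -17.4, -3.7]
finger_gap: 0.0129
grasp_force: 60.0
```

servo_tool:
  motion:
    - [0, 0, 0, 0, 0, 0, 1]
    - [0, 0, 0, 0, 0, 0, 1]

```text
time: 9.22
tool_pos: [0.5157, -0.2085, 0.0265]
ee_rot: [0.002, 0.997, -0.083, 0.001]
contact_force: [-5.5, -16.1, -2.6]
finger_gap: 0.0129
grasp_force: 60.0
```

```bash
python3 -c "
from h import *
print(tool()['wrist_torque'].round(2))"
```

```text
t 9.22 tcp [ 515.7 -208.5   26.5] yaw -9.6 tilt 0.22 j [-0.38  0.52  1.92 -0.    0.69  1.36] F [ -5.5 -16.1  -2.6] gap 12.9 g 60.0
[-2.5   0.83  0.07]
```

servo_tool:
  motion:
    - [0, 0, 0, -2, -0.8, 0, 1]
    - [0, 0, -0.15, -2, -0.8, 0, 1]
    - [0, 0, -0.3, -2, -0.8, 0, 1]
    - [0, 0, -0.45, -2, -0.8, 0, 1]
    - [0, 0, -0.6, -2, -0.8, 0, 1]
    - [0, 0, -0.6, -2, -0.8, 0, 1]

```text
time: 9.98
tool_pos: [0.5153, -0.2095, 0.0265]
ee_rot: [0.001, 0.927, -0.375, 0.003]
contact_force: [0.4, -17.1, -7.7]
finger_gap: 0.0125
grasp_force: 59.5
```

```bash
python3 -c "
from h import *
print(tool()['wrist_torque'].round(2))"
```

```text
t 9.97 tcp [ 515.3 -209.5   26.5] yaw -44.1 tilt 0.34 j [-0.39  0.52  1.93 -0.    0.69  1.96] F [  0.4 -17.1  -7.7] gap 12.5 g 59.5
[-2.5  -0.19 -0.07]
```

servo_tool:
  motion:
    - [0, 0, -0.1, 0, -1, 0, 1]
    - [0, 0, -0.25, 0, -1.2, 0, 1]
    - [0, 0, -0.4, 0, -1.2, 0, 1]
    - [0, 0, -0.55, 0, -1.2, 0, 1]
    - [0, 0, -0.68, 0, -1.2, 0, 1]
    - [0, 0, -0.74, 0, -1.2, 0, 1]
    - [0, 0, -0.74, 0, -1.2, 0, 1]
    - [0, 0, -0.74, 0, -1.2, 0, 1]

```text
time: 10.98
tool_pos: [0.5143, -0.2104, 0.0265]
ee_rot: [0.001, 0.729, -0.684, 0.002]
contact_force: [-4.2, -14.0, -5.2]
finger_gap: 0.013
grasp_force: 60.1
```

```bash
python3 -c "
from h import *
print(tool()['wrist_torque'].round(2))"
```

```text
t 10.97 tcp [ 514.3 -210.4   26.5] yaw -86.4 tilt 0.25 j [-0.39  0.52  1.93 -0.    0.69  2.69] F [ -4.2 -14.   -5.2] gap 13.0 g 60.1
[-2.46  0.33  0.04]
```

Yaw is -86.4°, so the knob should read about 1.4 rad. I release, rise, move clear and check.

servo_tool:
  motion:
    - [0, 0, 0, 0, 0, 0, 0.5]
    - [0, 0, 0, 0, 0, 0, 0.5]
    - [0, 0, 0, 0, 0, 0, 0.5]
    - [0, 0, 0, 0, 0, 30, 0.5]
    - [0, 0, 0, 0, 0, 70, 0.5]
    - [0, 0, 0, 0, 0, 110, 0.5]
    - [0, 0, 0, -50, -35, 120, 0.5]
    - [0, 0, 0, -100, -70, 120, 0.5]
    - [0, 0, 0, -120, -85, 120, 0.5]
    - [0, 0, 0, -120, -85, 120, 0.5]

```text
time: 12.22
tool_pos: [0.3926, -0.2935, 0.1456]
ee_rot: [-0.0, 0.728, -0.686, 0.0]
contact_force: [0.3, 0.6, -0.6]
finger_gap: 0.043
grasp_force: 0.0
```

Run:
```python
from h import *
tool()
im,d,m=grab('top'); C=cloud(d,m)
B=np.zeros((480,640),bool); B[150:300,220:350]=1
for n,lo,hi,zr in [('wood',(5,80,100),(25,255,255),(.055,.09)),('red',(0,150,80),(8,255,255),(.04,.06))]:
    T=B&hsvmask(im,lo,hi)&(C[...,2]>zr[0])&(C[...,2]<zr[1]); 
    if T.sum()>20: print(n,T.sum(),rect(C[T]),np.median(C[T][:,2]))
cv2.imwrite('pics/t6.png',cv2.resize(im[150:300,215:365],(600,600),interpolation=cv2.INTER_CUBIC))
```

```text
t 12.22 tcp [ 392.6 -293.5  145.6] yaw -86.6 tilt 0.01 j [-0.65  0.25  2.    0.    0.89  2.44] F [ 0.3  0.6 -0.6] gap 43.0 g 0.0
wood 890 (array([ 533.9, -128. ]), array([51.6, 35.8]), -6.9) 0.06922465039251402
red 235 (array([ 513.7, -208.6]), array([39.7, 14.6]), -83.0) 0.049157363893844286
```

View pics/t6.png

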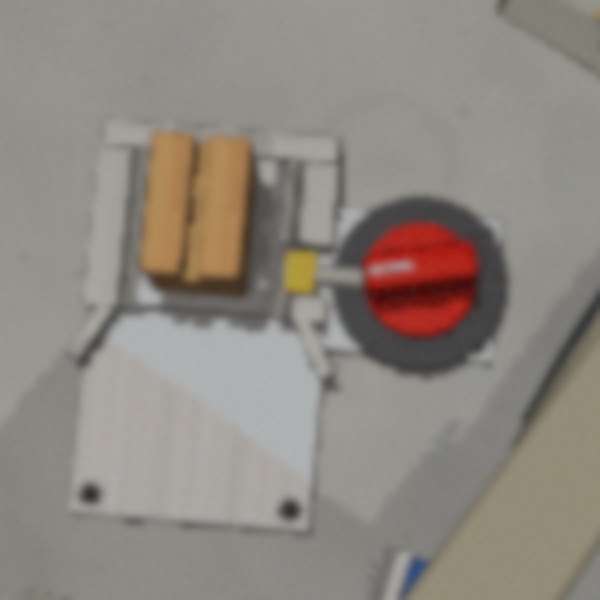

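The knob at (420,275) has turned by about 77° (about 1.34 rad), and the brass pad is pushed in. The block at (195,205) is still home, shifted 2.5 mm to the left as expected. I hand in.

```bash
python3 -c "
from h import *
print(robot.hand_in())"
```

```text
the job is handed in; nothing more can be done
None
```

The job is handed in: the wooden carriage is home against the end stop and released, the clamp knob measured about 1.34 of 1.4 rad from the top camera, and the robot never touched the blue carriage; no verdict came back from the hand-in.

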